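# Weigh a second sample pot under the first on a spring balance

### The arm

A 6-joint arm with a two-finger parallel gripper is mounted at the origin on the work surface. World frame = base frame: x ahead of the robot, y to its left, z up, the work surface at z = 0. Lengths are in m, angles in rad, forces in N, time in s.
With the tool pointing down it reaches from about 0.25 to 0.725 m from the base axis. Payload 4 kg.
Tool frame: the origin (TCP) lies midway between the tips of the shut fingers; the grasp point (between the pads) lies 19 mm behind it; z points along the fingers, y is the line along which they close (so a half turn about z gives the same grasp; the last joint's range is limited). The gripper opens to 85 mm and grips with 20 to 120 N. Pads are 22 mm wide; open, the fingers measure 114 mm over their backs; the gripper's body (76 mm by 85 mm) begins 54 mm behind the grasp point. The pads swing forward as they close: fully open they stand 13 mm farther back than shut.
Start: joints at [-1.257, 0.241, 0.005, 1.335, 0, 1.571], TCP at [0.154, -0.476, 0.231] pointing down, gripper open.
Joint ranges: [-2.72, 2.72], [-1.05, 1.87], [-1.09, 1.28], [-1.99, 2.15], [-1.42, 1.44], [-3.14, 3.14]. Speed limits (rad/s): [2.79, 2.79, 3.14, 3.14, 3.14, 3.14].

### API

Orientations are given as a unit quaternion [x, y, z, w].
In Python, from workcell import get_obs, camera, job_done, silhouettes gives the robot as it stands. The module is installed in compiled form; this text tells all that it offers.
- The arm moves only by the tool drive_tool, never from a script. Its argument "increments" is a list of rows, each a list of 3 entries, a list of its own where there are three numbers: the shift along the world's x, y, z in mm, then the turn, a rotation vector about the world's x, y, z in degrees, then the opening, from 0 (shut) to 1 (fully open). A call has 1 to 8 rows; each row shifts and turns the commanded pose from where the row before left it; what a row does not reach is not made up. A row lasts 1/12 s, in which the tool goes at most 41.7 mm and 7.16 degrees, less where a joint would pass 70% of its speed; a pose out of reach is approached as far as the arm can. A call is refused whole if a number of a shift passes 41.7 or a number of a turn 7.16, either way. A call with a gripper value outside its range is refused whole. The fingers move at their own pace and stop on an object; the grip force is fixed at half the most. Time passes only in rows, so rows that do not move let the fingers close. It gives the time, the measured TCP pose, the force, the opening and the grip force at its end, in the units of the state.
- get_obs(): the state, without advancing time (a new reading comes with each control period).
- camera(name): name is "scene" or "side" or "wrist"; returns a dict with "image" (384x512x3 uint8, red, green, blue), "K" (3x3 intrinsics, pixels), "k1" (the pictures are not rectified: a ray, as slopes to the right and down, at radius r is drawn at 1 + k1 r^2 times it, then the intrinsics apply), "view" (4x4, takes a point from world to camera coordinates). Camera axes: x right, y down, z forward; pixel columns grow to the right and rows downward; lengths in m; the calibration is good to about 2 mm. A picture is of the moment at which its call begins. There is no depth.
- job_done(): hands the job in; it is judged then, once.
Trained networks look in a picture, given as the dict that the camera call returned (one of the last four; its "shot" number tells which), for a name from the list of things; names that differ only in an ending like _2 or _b are one class to them, and where a whole thing is asked for, a point or a joint stands for the part that bears it (a point fixed in the world has none). Each returns a list of dicts, best first, with "conf" (0 to 1); they miss things now and then, are a little off and sometimes report something else, mostly with a low value. They report only what shows in the picture. A call takes as long as a camera call. They do not tell look-alikes from the thing itself.
- silhouettes(query, picture): "region" (384x512 bool, what is visible of it) and "bbox" ([left, top, right, bottom] in pixels, round what is visible of it).
The state is a dict: "clock": time; "joint_pos": joint angles; "joint_vel": joint speeds; "tau": joint torques, N m; "eef_pos": TCP position; "tool_rot": TCP orientation; "ft_force": force on the tool from outside, world axes, zero at the start; "ft_torque": the same for the moment, N m; "grip_width": finger opening in m; "grasp_force": force on a finger pad.
Only numpy, scipy, OpenCV 4.12 (cv2) and the standard library are available. Lean on these libraries where they do the work, as an engineer would, in place of code of your own. Each camera call takes 0.05 s, during which the arm holds its last target. There are 200 camera calls.

### The job

The first sample pot already hangs on the spring balance; weigh a second one together with it. Take the tallest of the three loose pots and hang it by its bail from the sprung-latch hook under the first: press the bail's bar down past the latch until it drops into the bottom of the hook and the latch snaps shut over it. Then ease its full weight onto the balance before you let go, so that it neither drops nor bounces, never load the balance past 10 N, the end of its scale, and leave the other things where they are.

Things in the scene. Friction and masses are not known exactly. Their poses are not given: they have to be found in the camera images.
- pot: the pot to hang, tallest of three loose closed steel pots: upright cylinder 32 mm across, 66 mm tall, with a fixed 5 mm wire bail on top (20 mm wide, 46 mm tall inside, top corners cut off). Its fill is unknown: 150 to 450 g in all. Origin: centre of the underside; z up; the bail stands in its y-z plane, its hole looks along x, both sides alike. Its x starts roughly along the line from the robot
- pot_bar (a point): middle of the horizontal top bar of that bail (centre of the 5 mm wire), 114.5 mm above the pot's underside; the bar runs along the pot's y and is straight over 14 mm
- first: first pot, held by a closed eye to the balance; swings freely, does not twist. Origin: the eye's bearing point; z up. Steel cylinder 30 mm across, underside 60 mm below the origin, about 220 g; under it a hook of 6 mm steel in its x-z plane: from the middle of the underside back to +x, down, round the bowl (16 mm wide inside) and up to a free tip on the -x side, roughly towards the robot
- seat (a point): middle of the inner bottom of that hook's bowl, on the first pot's axis, 115.5 mm below its origin (the bowl's outer bottom is 6 mm lower). A bar hung properly has its centre 2.5 mm above this point. It sinks with the balance under any push or load
- hook_tip (a point): top of the hook's free tip: 13 mm to -x of the first pot's axis, 24.5 mm above seat, 31 mm below the first pot's underside; the tip's steel is 6 mm thick
- latch (a joint): sprung latch across the hook's mouth, rad: 0 shut, up to 1.15 pressed in. A strip hinged on the hook's back level with the tip, its free end inside the tip 19 mm above the seat. A bar pushed down from above, just inside the tip (4 to 5 mm to -x of the axis), swings it some 0.6 rad until it slips past its end and the latch shuts above it. The push grows to about 5 to 6 N, more near the hinge
- balance (a joint): how far the balance's rod, with all that hangs on it, is pulled down, m: 0 unloaded, 5 mm per newton; the 10 N end of the scale is 0.050, the stop 0.056. With the first pot it reads about 0.013, with both 0.019 to 0.036. The chain sinks by this as it is pressed
- stand: stand of the balance: origin on the bench straight under the chain, z up, open side to -x. Base plate 215 x 140 mm, 11 mm high, running back and to the left (60 deg to the left of +x) from 62 mm before to 153 mm behind the origin; upright 12 mm rod at (62, 108) mm, with an arm 617 mm up; the balance is a clear tube 25 mm across over the origin, its lower end 422 mm up
- pot_mid: a shorter loose pot of the same kind, 32 mm across, 38 mm tall without its bail, to be left alone; origin at the centre of its underside
- pot_small: the smallest loose pot, 26 mm across, 24 mm tall without its bail, to be left alone; origin at the centre of its underside
- bottle_white: white reagent bottle, 48 mm across, 85 mm tall, to be left alone; origin at the centre of its underside
- bottle_amber: amber bottle, 38 mm across, 75 mm tall, to be left alone; origin at the centre of its underside
- jar: white jar, 42 mm across, 55 mm tall, to be left alone; origin at the centre of its underside
- tube_rack: blue tube rack, 80 x 120 x 42 mm, to be left alone; origin at the centre of its underside
Not all that is in view belongs to the job. What is shaped like the pot but red or yellow is not meant.

How it is judged:
By the outcome, as a careful person would: the job done as asked, in the order asked, and still so for the second after the job is handed in, with the robot touching nothing.
It also fails if it takes over 64 s, if anything falls off the work surface, if the arm or the gripper's body presses on something with over 40 N, if the wrist force passes 120 N, or if a joint passes its speed limit or range.

## Working session

There is one attempt and no reset: what is moved stays moved. The work goes in short steps, Python scripts to look and compute and a tool call to move; the robot and the scene stay as the last step left them, time stands still between calls to the robot, and variables do not carry over. Pictures are saved under pics/ and viewed, at most 10 in all, crops included, and the job is handed in when it is done.

Besides the shell and the picture viewer there is one more tool, called after "Request:" as name([rows], argument=value, ...), one row to a line, values as JSON. drive_tool: Moves the arm, as the interface text tells. Its arguments: {"type":"object","properties":{"increments":{"type":"array"}},"required":["increments"]}

```bash
mkdir -p pics; cat > h.py <<'E'
import numpy as np, cv2
from workcell import get_obs, camera, job_done, silhouettes
def undist(c,uv):
    K=c["K"];uv=np.atleast_2d(np.asarray(uv,float))
    d=np.array([c["k1"],0,0,0],float)
    return cv2.undistortPoints(uv.reshape(-1,1,2),K,d).reshape(-1,2)
def ray(c,uv):
    n=undist(c,uv);R=c["view"][:3,:3];t=c["view"][:3,3]
    d=np.c_[n,np.ones(len(n))]@R; d/=np.linalg.norm(d,axis=1)[:,None]
    return -R.T@t,d
def proj(c,P):
    P=np.atleast_2d(np.asarray(P,float));R=c["view"][:3,:3];t=c["view"][:3,3]
    return cv2.projectPoints(P,cv2.Rodrigues(R)[0],t,c["K"],np.array([c["k1"],0,0,0],float))[0].reshape(-1,2)
def onplane(c,uv,z):
    o,d=ray(c,uv); return o+d*((z-o[2])/d[:,2])[:,None]
def tri(obs):
    A=np.zeros((3,3));b=np.zeros(3)
    for c,uv in obs:
        o,d=ray(c,uv);M=np.eye(3)-np.outer(d[0],d[0]);A+=M;b+=M@o
    return np.linalg.solve(A,b)
def save(n,im): cv2.imwrite("pics/"+n,cv2.cvtColor(im,cv2.COLOR_RGB2BGR))
E
python3 - <<'E'
from h import *
cs={n:camera(n) for n in("scene","side","wrist")}
save("a.png",np.hstack([cs["scene"]["image"],cs["side"]["image"]])[:, :][::1]) 
im=np.vstack([cv2.resize(np.hstack([cs["scene"]["image"],cs["side"]["image"]]),(800,300),interpolation=cv2.INTER_AREA),])
save("scene.png",cs["scene"]["image"]);save("side.png",cs["side"]["image"])
for n,c in cs.items():
    o,d=ray(c,[[256,192]]);print(n,o.round(3),d.round(2),c["K"][0,0],c["k1"])
    for q in("pot","first","stand","pot_mid","pot_small","bottle_white","bottle_amber","jar","tube_rack"):
        print(q,[(np.round(x["bbox"]).astype(int).tolist(),round(x["conf"],2)) for x in silhouettes(q,c)])
print(get_obs())
E
```

```text
scene [ 1.196 -0.669  0.797] [[-0.63  0.56 -0.54]] 480.2340470735497 0.028656494772827376
pot [([215, 256, 229, 297], 0.84), ([222, 216, 236, 254], 0.8), ([149, 261, 166, 304], 0.7), ([170, 230, 186, 272], 0.59), ([196, 224, 212, 264], 0.58)]
first [([339, 126, 351, 168], 0.78), ([172, 292, 182, 318], 0.35)]
stand [([300, 0, 429, 268], 0.8), ([338, 104, 350, 167], 0.24)]
pot_mid [([256, 238, 270, 269], 0.77)]
pot_small [([170, 291, 184, 319], 0.6)]
bottle_white [([299, 271, 322, 312], 0.76)]
bottle_amber [([255, 294, 274, 326], 0.86)]
jar [([237, 314, 258, 348], 0.83)]
tube_rack [([164, 307, 229, 378], 0.76)]
side [0.26  0.449 0.933] [[ 0.33 -0.55 -0.77]] 357.1960263335042 -0.08289747596488094
pot [([276, 189, 284, 218], 0.74), ([317, 181, 327, 202], 0.71), ([288, 228, 301, 256], 0.61), ([306, 220, 320, 237], 0.56), ([322, 209, 334, 231], 0.49)]
first [([187, 195, 208, 233], 0.75), ([76, 79, 246, 320], 0.21)]
stand [([76, 81, 244, 320], 0.62)]
pot_mid [([257, 221, 270, 245], 0.44)]
pot_small [([188, 189, 205, 233], 0.5), ([270, 156, 292, 191], 0.5)]
bottle_white [([210, 205, 231, 226
[... 413 characters left out ...]
{'clock': 1.5, 'joint_pos': array([-1.25697507e+00,  2.40584535e-01,  5.01368876e-03,  1.33522933e+00,
       -1.23316884e-05,  1.57080987e+00]), 'joint_vel': array([ 0.00029195,  0.0016775 , -0.00112445, -0.00053228,  0.00081264,
       -0.00146864]), 'tau': array([-2.37963623e-04, -3.72205210e+01,  2.52686441e+01,  1.38604351e-03,
       -4.97979931e-05, -7.49406809e-06]), 'eef_pos': array([ 0.15434247, -0.47557631,  0.23131943]), 'tool_rot': array([ 9.87715823e-01,  1.56260849e-01, -6.39074733e-06, -9.36715828e-07]), 'ft_force': array([ 0.41251817,  0.31789999, -0.22427589]), 'ft_torque': array([-0.01123497,  0.02307364,  0.03099775]), 'grasp_force': 0.0, 'grip_width': 0.0850567065672764}
```

View pics/scene.png

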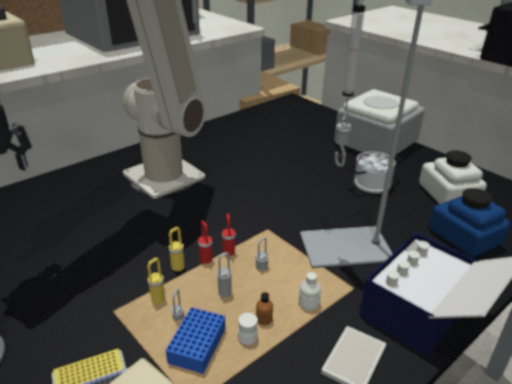

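View pics/side.png

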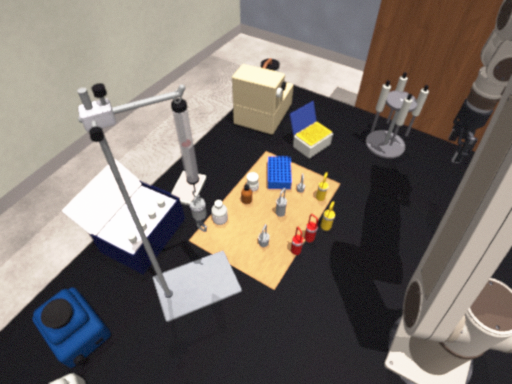

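The scene view shows grey pots at about (224,275), (262,255) and (178,305). Red (206,243), (229,235) and yellow (177,250), (156,283) are the look-alikes to ignore. The first pot with its hook hangs at (344,148). The side view shows the same things: grey pot at (281,205), first pot at (198,208). Of the grey ones, (224,275) looks tallest. I'll check that in an enlarged crop and measure the heights.

```bash
python3 - <<'E'
from h import *
cs={n:camera(n) for n in("scene","side")}
s=cs["scene"]["image"];d=cs["side"]["image"]
r=lambda im,w,h:cv2.resize(im,(w,h),interpolation=cv2.INTER_CUBIC)
a=r(s[225:325,160:275],460,400); b=r(s[85:175,320:370],222,400)
c=r(d[170:250,240:340],460,368) ; e=r(d[170:240,180:235],222,283)
im=np.zeros((600,700,3),np.uint8); im[:300,:345]=r(a,345,300); im[:300,350:350+166]=r(b,166,300)
im[300:576,:345]=r(c,345,276); im[300:300+283,350:572]=e
save("crop.png",im)
# pot: body silhouettes -> axis bottom/top
for q,bs in {"pot":((215,256),(276,189)),"first":((339,126),(187,195)),"pot_mid":((256,238),(257,221)),"pot_small":((170,291),None),"bottle_white":((299,271),(210,205)),"bottle_amber":((255,294),(241,185))}.items():
  out=[]
  for (n,c),w in zip(cs.items(),bs):
    if w is None: continue
    for x in silhouettes(q,c):
      bb=np.array(x["bbox"])
      if abs(bb[:2]-w).max()<5:
        ys,xs=np.nonzero(x["region"]);y0,y1=ys.min(),ys.max()
        t=[xs[ys<=y0+1].mean(),y0]; out.append((c,t)); 
        print(q,n,bb.round(1),"top",np.round(t,1),"floor of bottom",onplane(c,[[xs[ys>=y1-2].mean(),y1]],0).round(3)); break
  if len(out)==2: print("  top",tri(out).round(4),[np.round(proj(c,tri(out))-uv,1).tolist() for c,uv in out])
E
```

```text
pot scene [215.  252.8 232.2 297. ] top [225.2 253. ] floor of bottom [[ 0.553 -0.182  0.   ]]
pot side [273.5 185.  283.5 217.3] top [284. 188.] floor of bottom [[ 0.54  -0.167  0.   ]]
  top [ 0.546  -0.1784  0.1226] [[[-1.8, -0.5]], [[-1.3, 0.4]]]
first scene [336.2 123.8 351.8 165.5] top [343.9 123. ] floor of bottom [[0.319 0.497 0.   ]]
first side [187.7 198.9 204.6 231.6] top [199.5 200. ] floor of bottom [[ 0.717  0.008 -0.   ]]
  top [0.5942 0.124  0.3583] [[[-1.3, 0.0]], [[-1.3, 0.1]]]
pot_mid side [260.  221.6 267.8 247.9] top [264.7 225. ] floor of bottom [[ 0.528 -0.043  0.   ]]
pot_small scene [168.3 291.8 184.8 320.8] top [177.2 290. ] floor of bottom [[ 0.542 -0.305  0.   ]]
bottle_white scene [299.4 273.6 320.8 309.3] top [310.8 272. ] floor of bottom [[ 0.707 -0.065  0.   ]]
bottle_amber scene [257.1 289.1 273.4 324.6] top [265. 292.] floor of bottom [[ 0.671 -0.169  0.   ]]
bottle_amber side [240.3 185.5 250.6 201.9] top [246.1 184. ] floor of bottom [[ 0.662 -0.158  0.   ]]
  top [ 0.6656 -0.1631  0.0836] [[[0.1, 0.0]], [[0.1, -0.0]]]
```

View pics/crop.png

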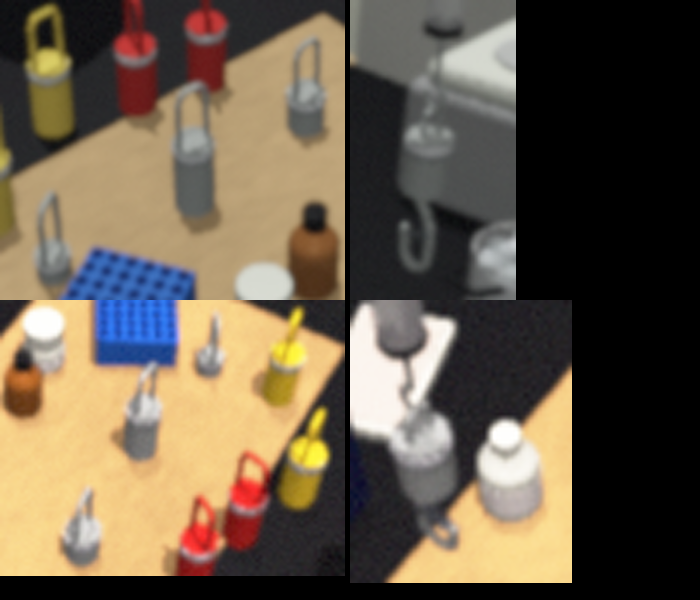

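Crop: the grey pot in the centre is clearly the tallest of the three (body about 66 mm plus bail). It sits at scene px (224,275) and side px (281,205). pot_mid (scene 262,255) and pot_small (178,305) are shorter; the red and yellow ones are decoys. The hook under the first pot opens to the left in scene px, with its bottom at about (340,166). Next I'll compute positions.

```bash
python3 - <<'E'
from h import *
s=camera("scene");d=camera("side")
print("hook bottom",tri([(s,[[339.5,166]]),(d,[[204,230.6]])]).round(4))
print("hook tip",tri([(s,[[335.3,151.6]]),(d,[[208.2,228]])]).round(4)) 
for n,p in {"red1":(206,263),"red2":(229,254),"yel1":(178,270),"yel2":(157,304),"mid":(262,269),"small":(178,319),"pot":(225,296.5),"jar":(248,345),"white":(310,310)}.items(): print(n,onplane(s,[p],0)[0].round(3))
# pot axis by fitting model silhouette edges: project axis candidates & compare with bbox
for c,bb in((s,(215.5,253,231,297)),(d,(274,186,284,217.5))):
  for P in([.545,-.172],[.55,-.172],[.545,-.178],[.54,-.172]):
    th=np.linspace(0,6.28,40);cy=np.array([[P[0]+.016*np.cos(t),P[1]+.016*np.sin(t),z] for t in th for z in(0,.066)])
    u=proj(c,np.vstack([cy,[[*P,.117]]]));print(P,u.min(0).round(1),u.max(0).round(1),u[-1].round(1))
print(proj(s,[[.594,.124,.25]]),proj(s,[[.607,.127,.25]]))
r=lambda im,w,h:cv2.resize(im,(w,h),interpolation=cv2.INTER_CUBIC)
im=np.zeros((600,800,3),np.uint8)
im[:,:400]=r(s["image"][245:305,205:245],400,600); im[:,400:]=r(d["image"][180:222,264:292],400,600)
save("crop2.png",im)
E
```

```text
hook bottom [0.5943 0.1272 0.2488]
hook tip [0.5758 0.1303 0.2781]
red1 [ 0.432 -0.147  0.   ]
red2 [ 0.442 -0.082 -0.   ]
yel1 [ 0.408 -0.215 -0.   ]
yel2 [ 0.473 -0.314  0.   ]
mid [ 0.54  -0.056  0.   ]
small [ 0.541 -0.303  0.   ]
pot [ 0.554 -0.184  0.   ]
jar [ 0.694 -0.233  0.   ]
white [ 0.71  -0.066  0.   ]
[0.545, -0.172] [218.8 253. ] [233.4 297. ] [225.5 253. ]
[0.55, -0.172] [220.2 254.1] [234.7 298.2] [226.9 254.1]
[0.545, -0.178] [216.7 254.2] [231.4 298.2] [223.3 254.2]
[0.54, -0.172] [217.4 251.9] [232.  295.8] [224.1 251.9]
[0.545, -0.172] [274.5 191.1] [285.9 218.3] [281.8 191.1]
[0.55, -0.172] [273.1 190.4] [284.5 217.6] [280.3 190.4]
[0.545, -0.178] [275.4 189.8] [286.8 217. ] [282.8 189.8]
[0.54, -0.172] [275.8 191.8] [287.3 219. ] [283.3 191.8]
[[337.37172588 165.92086607]] [[342.53302425 167.62787309]]
```

View pics/crop2.png

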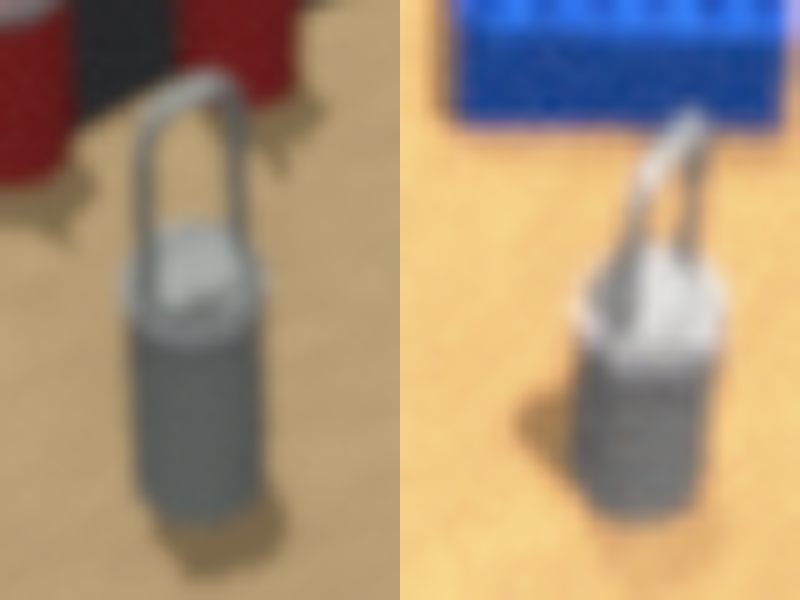

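Crop 2: the tall pot's body is at scene px 218–232, bottom 297, with its bail top at about (225,253). In the side view the body spans px 276–286, bottom 216, and the bail leans right. Red and yellow pots block the straight approach. A heading of about 35° with about 38° down-tilt fits the gap between the yellow ones. I'll fit the bail's yaw and start moving.

```bash
python3 - <<'E'
from h import *
from scipy.optimize import least_squares
s=camera("scene");d=camera("side")
def f(p):
    x,y,t=p;v=np.array([-np.sin(t),np.cos(t),0])
    P=lambda a,z:np.array([x,y,z])+a*v
    r=[]
    # scene legs cols at row 264, bar ends
    for c,uv,a,z in((s,(221,256),-.0085,.1145),(s,(228,252.7),.0085,.1145),(s,(219.8,268),-.0125,.085),(s,(229,264),.0125,.085)):
        r.append((proj(c,P(a,z))[0]-uv)*[1,.5 if z<.1 else 1])
    for c,uv,a,z in((d,(284.5,188.5),-.0085,.1145),(d,(281,192),.0085,.1145)): r.append(proj(c,P(a,z))[0]-uv)
    th=np.linspace(0,6.28,40);cy=np.array([[x+.016*np.cos(t),y+.016*np.sin(t),z] for t in th for z in(0,.066)])
    for c,L,R,B in((s,217.5,232,297),(d,276,286.5,216.5)):
        u=proj(c,cy);r.append([u[:,0].min()-L,u[:,0].max()-R,u[:,1].max()-B])
    return np.concatenate(r)
for t0 in(-40,0,40):
    q=least_squares(f,[.5435,-.177,np.radians(t0)]);print(q.x[:2].round(4),np.degrees(q.x[2]).round(1),q.cost.round(2),q.fun.round(1))
E
```

```text
[ 0.545  -0.1761] -5.6 2.37 [-0.3  0.1 -0.7  0.5 -0.3 -0.5  0.  -0.6 -0.5  0.5 -0.2  0.5 -0.1 -0.
  0.8 -0.9  0.   1. ]
[ 0.545  -0.1761] -5.6 2.37 [-0.3  0.1 -0.7  0.5 -0.3 -0.5  0.  -0.6 -0.5  0.5 -0.2  0.5 -0.1 -0.
  0.8 -0.9  0.   1. ]
[ 0.545  -0.1761] -5.6 2.37 [-0.3  0.1 -0.7  0.5 -0.3 -0.5  0.  -0.6 -0.5  0.5 -0.2  0.5 -0.1 -0.
  0.8 -0.9  0.   1. ]
```

Request:
drive_tool([
  [[25,20,0],[0,0,5.7],0.6],
  [[25,20,0],[0,0,5.7],0.6],
  [[25,20,0],[0,0,5.6],0.6],
  [[25,20,0],[3.73,-5.32,0],0.6],
  [[25,20,0],[3.73,-5.32,0],0.6],
  [[25,20,0],[3.73,-5.32,0],0.6],
  [[25,20,0],[3.73,-5.32,0],0.6],
  [[25,20,0],[3.73,-5.32,0],0.6],
])

```text
clock: 3.02
eef_pos: [0.3558, -0.3153, 0.2325]
tool_rot: [0.915, 0.289, 0.269, -0.084]
ft_force: [0.2, 0.4, -0.7]
grip_width: 0.0512
grasp_force: 0.0
```

Request:
drive_tool([
  [[25,20,0],[3.73,-5.32,0],0.6],
  [[25,20,-15],[3.73,-5.32,0],0.6],
  [[25,20,-15],[3.73,-5.32,0],0.6],
  [[14,8,-20],[0,0,0],0.6],
  [[0,0,-15],[0,0,0],0.6],
  [[0,0,0],[0,0,0],0.6],
  [[0,0,0],[0,0,0],0.6],
])

```text
clock: 3.6
eef_pos: [0.4432, -0.2471, 0.166]
tool_rot: [0.857, 0.27, 0.418, -0.133]
ft_force: [-0.2, 0.1, -0.1]
grip_width: 0.0512
grasp_force: 0.0
```

```bash
python3 - <<'E'
from h import *
c=camera("wrist");o=get_obs()
from scipy.spatial.transform import Rotation as R
print(o["eef_pos"].round(4),R.from_quat(o["tool_rot"]).as_matrix().round(3).tolist(),o["joint_pos"].round(2),o["ft_force"].round(2))
im=c["image"].copy()
for x in silhouettes("pot",c): print(x["bbox"],x["conf"])
P=[.545,-.176]
for t in(-25.6,-5.6):
  a=np.radians(t);v=np.array([-np.sin(a),np.cos(a),0])
  pts=[np.array([*P,z])+k*v for z,k in((.069,-.0125),(.106,-.0125),(.1145,-.007),(.1145,.007),(.106,.0125),(.069,.0125))]
  cv2.polylines(im,[proj(c,pts).round().astype(int).reshape(-1,1,2)],False,(255,0,0) if t<-10 else (0,255,0),1)
th=np.linspace(0,6.28,40)
for z in(0,.066): cv2.polylines(im,[proj(c,[[P[0]+.016*np.cos(t),P[1]+.016*np.sin(t),z] for t in th]).round().astype(int).reshape(-1,1,2)],True,(0,255,255),1)
save("w1.png",cv2.resize(im,(800,600)))
E
```

```text
[ 0.4435 -0.248   0.167 ] [[0.505, 0.574, 0.645], [0.353, -0.819, 0.452], [0.788, -0.0, -0.616]] [-1.    0.34 -0.38  0.9   0.91  1.51] [0.16 0.06 1.28]
[83.6, 171.2, 153.8, 246.7] 0.88
[117.0, 217.8, 181.6, 283.8] 0.81
[196.7, 306.7, 221.5, 352.1] 0.74
[239.5, 139.0, 278.3, 225.9] 0.71
[304.6, 316.3, 320.2, 351.9] 0.65
```

View pics/w1.png

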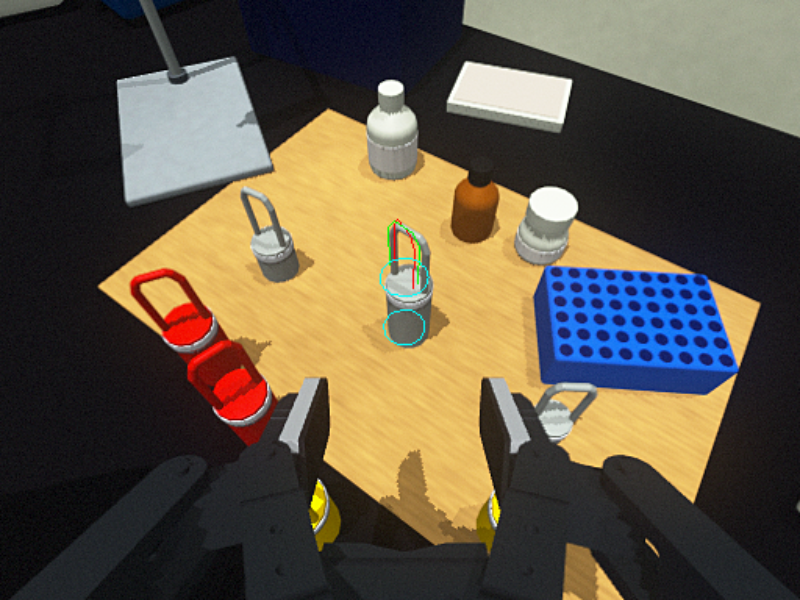

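The wrist view shows the pot dead ahead at (408,290), lined up between the fingers to within about 3 mm. The yellow pots show symmetrically below the fingers at (320,515) and (490,515). I'll advance along the tool axis.

Request:
drive_tool([
  [[20,13.5,-21.5],[0,0,0],0.6],
  [[20,13.5,-21.5],[0,0,0],0.6],
  [[20,13.5,-21.5],[0,0,0],0.6],
  [[20,13.5,-21.5],[0,0,0],0.6],
])

```text
clock: 4.03
eef_pos: [0.5252, -0.1949, 0.0818]
tool_rot: [0.857, 0.27, 0.419, -0.13]
ft_force: [0.5, -0.5, 0.3]
grip_width: 0.0514
grasp_force: 0.0
```

```bash
python3 - <<'E'
from h import *
c=camera("wrist");o=get_obs()
print(o["eef_pos"].round(4),o["ft_force"].round(2))
im=c["image"].copy()
for x in silhouettes("pot",c): print(np.round(x["bbox"]),x["conf"])
P=[.546,-.178]
for t in(10,-5.6):
  a=np.radians(t);v=np.array([-np.sin(a),np.cos(a),0])
  pts=[np.array([*P,z])+k*v for z,k in((.069,-.0125),(.106,-.0125),(.1145,-.007),(.1145,.007),(.106,.0125),(.069,.0125))]
  cv2.polylines(im,[proj(c,pts).round().astype(int).reshape(-1,1,2)],False,(255,0,0) if t>0 else (0,255,0),1)
th=np.linspace(0,6.28,40)
for z in(0,.066): cv2.polylines(im,[proj(c,[[P[0]+.016*np.cos(t),P[1]+.016*np.sin(t),z] for t in th]).round().astype(int).reshape(-1,1,2)],True,(0,255,255),1)
save("w2.png",cv2.resize(im[114:384,140:400],(578,600)))
E
```

```text
[ 0.5256 -0.1913  0.078 ] [ 2.21  1.98 -1.24]
[  0. 242.  90. 323.] 0.95
[  0. 336. 134. 381.] 0.83
[225. 168. 284. 284.] 0.63
```

View pics/w2.png

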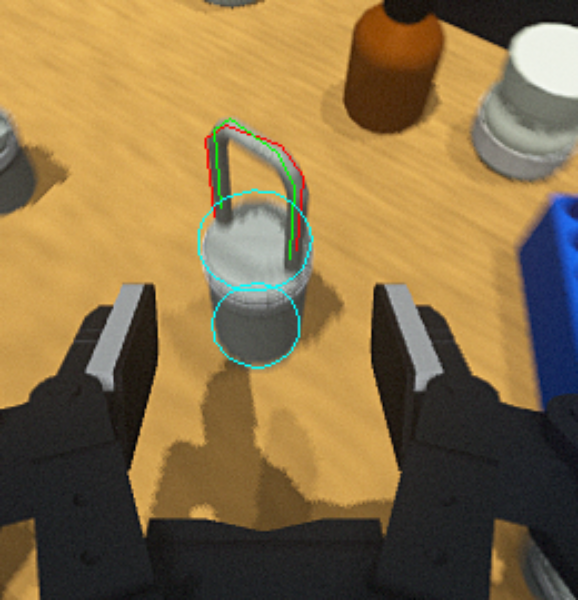

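The pot is centred between the pads in this crop: rim at (255,250), pads at 125 and 405. The model overlay fits to about 1 mm with the bail yaw near -2°. Advancing the last part and closing.

Request:
drive_tool([
  [[12.4,8.5,-13.8],[0,0,0],0.6],
  [[12.4,8.5,-13.8],[0,0,0],0.6],
  [[12.4,8.5,-13.8],[0,0,0],0.6],
  [[0,0,0],[0,0,0],0.6],
  [[0,0,0],[0,0,0],0.5],
])

```text
clock: 4.55
eef_pos: [0.5608, -0.1685, 0.0397]
tool_rot: [0.857, 0.27, 0.418, -0.132]
ft_force: [0.0, 0.6, -0.0]
grip_width: 0.0432
grasp_force: 0.0
```

Request:
drive_tool([
  [[0,0,0],[0,0,0],0],
  [[0,0,0],[0,0,0],0],
  [[0,0,0],[0,0,0],0],
  [[0,0,0],[0,0,0],0],
  [[0,0,0],[0,0,0],0],
  [[0,0,0],[0,0,0],0],
])

```text
clock: 5.05
eef_pos: [0.5611, -0.1691, 0.0404]
tool_rot: [0.857, 0.27, 0.419, -0.131]
ft_force: [-3.0, -1.7, 6.2]
grip_width: 0.0306
grasp_force: 59.5
```

Request:
drive_tool([
  [[0,0,6],[0,0,0],0],
  [[0,0,15],[0,0,0],0],
  [[0,0,30],[0,0,0],0],
  [[0,0,30],[0,0,0],0],
  [[0,0,30],[0,0,0],0],
  [[0,0,30],[0,0,0],0],
  [[0,0,20],[0,0,0],0],
  [[0,0,14],[0,0,0],0],
])

```text
clock: 5.72
eef_pos: [0.5605, -0.1684, 0.2162]
tool_rot: [0.857, 0.271, 0.418, -0.131]
ft_force: [0.2, -0.1, -3.2]
grip_width: 0.0306
grasp_force: 59.7
```

Request:
drive_tool([
  [[0,0,0],[0,0,0],0],
  [[0,0,0],[0,0,0],0],
  [[0,0,0],[0,0,0],0],
])

```text
clock: 5.97
eef_pos: [0.5595, -0.1675, 0.212]
tool_rot: [0.858, 0.269, 0.417, -0.133]
ft_force: [-0.1, 0.9, -3.4]
grip_width: 0.0307
grasp_force: 59.7
```

```bash
cat > bail.py <<'E'
from h import *
from scipy.spatial.transform import Rotation as R
w=camera("wrist");s=camera("scene");d=camera("side");o=get_obs()
F=[get_obs()["ft_force"]]
for _ in range(4): camera("wrist");F.append(get_obs()["ft_force"])
print("F",np.mean(F,0).round(2),np.std(F,0).round(2),o["eef_pos"].round(4),o["joint_pos"].round(2),"tool",R.from_quat(o["tool_rot"]).as_matrix().round(3).tolist())
E
python3 - <<'E'
exec(open("bail.py").read())
for n,c in(("w",w),("s",s),("d",d)):
  for q in("pot","first"): print(n,q,[(np.round(x["bbox"]).astype(int).tolist(),round(x["conf"],2)) for x in silhouettes(q,c)])
im=np.zeros((600,800,3),np.uint8)
z=cv2.resize(w["image"][60:300,150:370],(550,600));im[:,:550]=z
G=proj(s,[o["eef_pos"]])[0].astype(int);D=proj(d,[o["eef_pos"]])[0].astype(int)
im[:300,550:]=cv2.resize(s["image"][G[1]-45:G[1]+15,G[0]-25:G[0]+25],(250,300),interpolation=cv2.INTER_CUBIC)
im[300:,550:]=cv2.resize(d["image"][D[1]-45:D[1]+15,D[0]-25:D[0]+25],(250,300),interpolation=cv2.INTER_CUBIC)
print(G,D);save("w3.png",im)
E
```

```text
F [-0.16  0.34 -2.21] [0.4  0.6  0.61] [ 0.5597 -0.1675  0.2118] [-0.7   0.25 -0.38  0.63  0.86  1.98] tool [[0.508, 0.573, 0.643], [0.351, -0.819, 0.454], [0.787, -0.004, -0.617]]Traceback (most recent call last):
  File "<stdin>", line 3, in <module>
ValueError: only the last four pictures can be asked about
```

```bash
cat > bail.py <<'E'
from h import *
from scipy.spatial.transform import Rotation as R
def force(n=8):
    F=[]
    for _ in range(n): camera("wrist");F.append(get_obs()["ft_force"])
    F=np.array(F);return F.mean(0).round(2),F.std(0).round(2)
E
python3 - <<'E'
from bail import *
print(force())
w=camera("wrist");s=camera("scene");d=camera("side");o=get_obs()
for n,c in(("w",w),("s",s),("d",d)):
  for q in("pot","first"): print(n,q,[(np.round(x["bbox"]).astype(int).tolist(),round(x["conf"],2)) for x in silhouettes(q,c)])
im=np.zeros((600,800,3),np.uint8)
im[:,:550]=cv2.resize(w["image"][60:300,150:370],(550,600))
G=proj(s,[o["eef_pos"]])[0].astype(int);D=proj(d,[o["eef_pos"]])[0].astype(int)
im[:300,550:]=cv2.resize(s["image"][G[1]-45:G[1]+15,G[0]-25:G[0]+25],(250,300),interpolation=cv2.INTER_CUBIC)
im[300:,550:]=cv2.resize(d["image"][D[1]-45:D[1]+15,D[0]-25:D[0]+25],(250,300),interpolation=cv2.INTER_CUBIC)
print(G,D,o["clock"]);save("w3.png",im)
E
```

```text
(array([ 0.01, -0.23, -2.4 ]), array([0.53, 0.4 , 0.32]))
w pot [([221, 194, 303, 338], 0.88), ([233, 151, 264, 204], 0.62)]
w first []
s pot [([214, 189, 230, 239], 0.71), ([196, 220, 211, 262], 0.71), ([169, 226, 186, 274], 0.65), ([223, 230, 235, 253], 0.61), ([148, 257, 167, 304], 0.55), ([166, 308, 226, 377], 0.24)]
s first [([300, 0, 432, 268], 0.36)]
d pot [([277, 148, 288, 181], 0.66), ([321, 203, 336, 231], 0.64), ([304, 220, 316, 240], 0.63), ([289, 227, 303, 256], 0.56), ([315, 178, 328, 202], 0.53)]
d first [([189, 199, 207, 232], 0.78)]
[230 219] [278 167] 6.8667
```

View pics/w3.png

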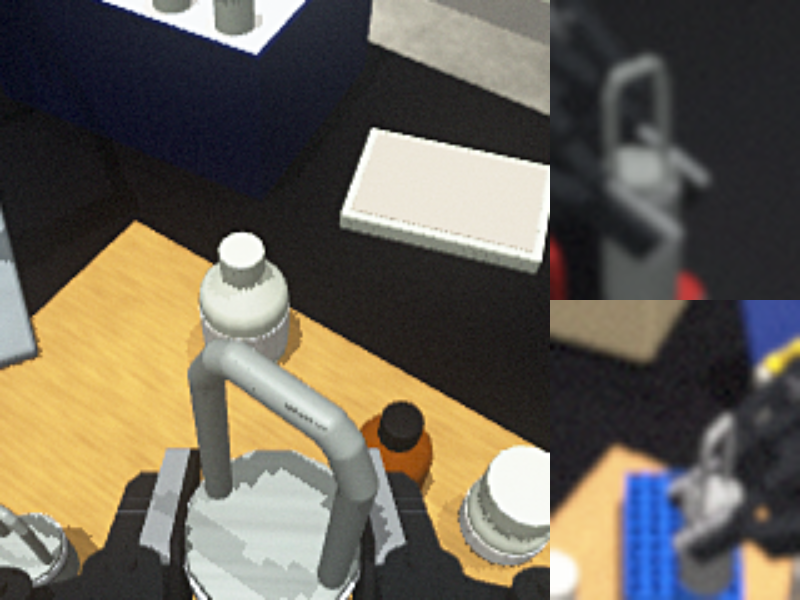

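The wrist view shows the bail clearly: the bar runs from crop (228,360) to (330,430), with leg feet at (217,490) and (335,580). The pot is held firmly and upright, and weighs about 2.4 N. I'll fit its pose in the gripper.

```bash
python3 - <<'E'
from bail import *
from scipy.optimize import least_squares
w=camera("wrist");o=get_obs()
M=R.from_quat(o["tool_rot"]).as_matrix()
cp=np.array([[217,490],[335,580],[228,360],[330,430],[206,385],[358,480]])/2.5+[150,60]
az=[(-.0125,.0665),(.0125,.0665),(-.007,.1145),(.007,.1145),(-.0125,.109),(.0125,.109)]
for sg in(1,-1):
  def f(p):
    x,y,z,t=p;v=sg*np.array([-np.sin(t),np.cos(t),0])
    return (proj(w,[np.array([x,y,z+zz])+a*v for a,zz in az])-cp).ravel()
  q=least_squares(f,[.545,-.176,.173,0],x_scale=[.01,.01,.01,.1])
  x,y,z,t=q.x;print(q.cost.round(2),q.fun.round(1),q.x.round(4),"yaw",np.degrees(t).round(1))
  b=np.array([x,y,z+.1145]);print("bar",b.round(4),"in tool frame",(M.T@(b-o["eef_pos"])).round(4))
E
```

```text
33.98 [ 1.   1.   0.3 -1.2  1.5  4.6 -1.6  1.4 -2.1 -5.5  1.2 -0.7] [ 0.5446 -0.181   0.1717 -3.1715] yaw -181.7
bar [ 0.5446 -0.181   0.2862] in tool frame [ 0.0443  0.0014 -0.0606]
33.98 [ 1.   1.   0.3 -1.2  1.5  4.6 -1.6  1.4 -2.1 -5.5  1.2 -0.7] [ 0.5446 -0.181   0.1717 -0.0299] yaw -1.7
bar [ 0.5446 -0.181   0.2862] in tool frame [ 0.0443  0.0014 -0.0606]
```

Request:
drive_tool([
  [[-5,25,0],[0,0,0],0],
  [[-10,35,0],[0,0,0],0],
  [[-10,35,0],[0,0,0],0],
  [[-10,35,0],[0,0,0],0],
  [[-10,20,0],[0,0,0],0],
  [[-5,0,0],[0,0,0],0],
  [[0,0,0],[0,0,0],0],
])

```text
clock: 7.8
eef_pos: [0.509, -0.0166, 0.2136]
tool_rot: [0.857, 0.271, 0.417, -0.133]
ft_force: [-0.1, 0.5, -2.4]
grip_width: 0.0302
grasp_force: 60.2
```

Request:
drive_tool([
  [[0,0,0],[0,0,7],0],
  [[0,0,0],[0,0,7],0],
  [[0,0,0],[0,0,0],0],
  [[0,0,0],[0,0,0],0],
])

```text
clock: 8.13
eef_pos: [0.5128, -0.0205, 0.2134]
tool_rot: [0.823, 0.362, 0.4, -0.176]
ft_force: [0.3, -0.2, -2.8]
grip_width: 0.0308
grasp_force: 60.5
```

```bash
python3 - <<'E'
from bail import *
print(force(4))
w=camera("wrist");s=camera("scene");d=camera("side");o=get_obs()
print(o["eef_pos"].round(4),o["joint_pos"].round(2),o["clock"])
for n,c in(("w",w),("s",s),("d",d)):
  for q in("seat","first"): print(n,q,[(np.round(x["bbox"]).astype(int).tolist(),round(x["conf"],2)) for x in silhouettes(q,c)])
print(proj(w,[[.594,.127,.25],[.594,.127,.31],[.594,.127,.36]]).round())
im=np.zeros((600,800,3),np.uint8)
im[:384,:512]=w["image"]
im[:600,520:]=cv2.resize(s["image"][115:175,325:353],(280,600),interpolation=cv2.INTER_CUBIC)
im[390:600,:280]=cv2.resize(d["image"][198:240,175:231],(280,210),interpolation=cv2.INTER_CUBIC)
save("w4.png",im);np.savez("last.npz",w=w["image"],s=s["image"],d=d["image"])
E
```

```text
(array([ 0.21,  0.11, -2.7 ]), array([0.41, 0.78, 0.67]))
[ 0.5101 -0.0177  0.2136] [-0.51  0.12 -0.54  0.63  0.87  1.93] 8.4833
w seat [([186, 0, 228, 31], 0.62), ([189, 0, 289, 248], 0.51)]
w first [([186, 2, 225, 28], 0.83)]
s seat [([338, 122, 350, 166], 0.66)]
s first [([338, 125, 350, 166], 0.8), ([165, 309, 227, 375], 0.64)]
d seat [([189, 198, 209, 232], 0.73), ([265, 192, 283, 227], 0.46), ([186, 192, 207, 231], 0.17)]
d first [([189, 197, 207, 230], 0.65)]
[[ 210.   23.]
 [ 195.  -84.]
 [ 176. -233.]]
```

View pics/w4.png

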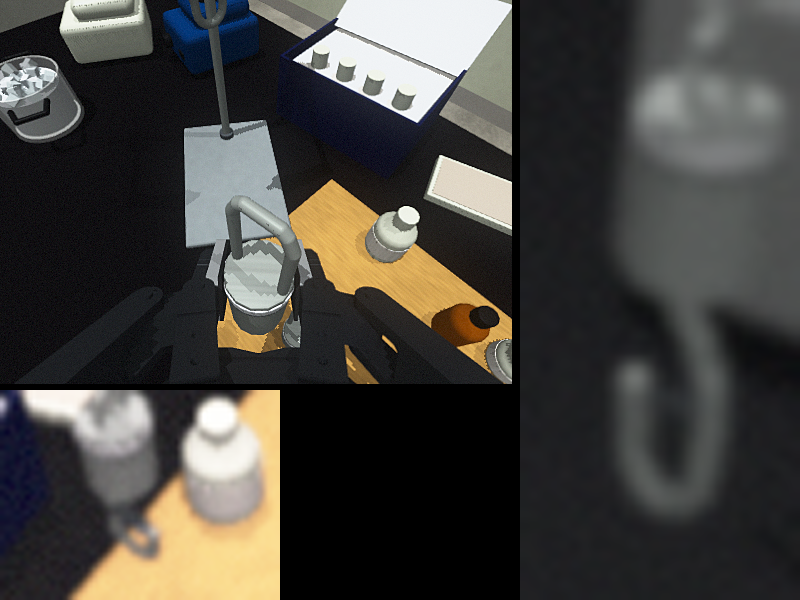

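The wrist view shows only the bowl's bottom at the top edge (210,25). The scene crop shows the hook tip at px (336,151.5) and the bowl bottom at (340,167). I'll move left over bare bench and lower the tool, so that the wrist camera sees the whole hook.

Request:
drive_tool([
  [[0,30,0],[0,0,0],0],
  [[0,38,0],[0,0,0],0],
  [[-10,22,-20],[0,0,0],0],
  [[0,0,-35],[0,0,0],0],
  [[0,0,-35],[0,0,0],0],
  [[0,0,0],[0,0,0],0],
  [[0,0,0],[0,0,0],0],
])

```text
clock: 9.37
eef_pos: [0.4987, 0.0729, 0.1215]
tool_rot: [0.823, 0.363, 0.397, -0.18]
ft_force: [-0.0, -0.1, -2.7]
grip_width: 0.0307
grasp_force: 60.5
```

```bash
python3 - <<'E'
from bail import *
w=camera("wrist");s=camera("scene");o=get_obs()
print(o["eef_pos"].round(4),o["joint_pos"].round(2),o["clock"])
for n,c in(("w",w),("s",s)): print(n,[(np.round(x["bbox"]).astype(int).tolist(),round(x["conf"],2)) for x in silhouettes("first",c)])
im=w["image"].copy();print(proj(w,[[.594,.127,.25],[.594,.127,.31],[.594,.127,.36]]).round())
u=proj(w,[[.594,.127,.28]])[0];x0=int(np.clip(u[0]-100,0,312));y0=int(np.clip(u[1]-75,0,234));print(x0,y0)
save("w5.png",cv2.resize(im[y0:y0+150,x0:x0+200],(800,600),interpolation=cv2.INTER_CUBIC))
E
```

```text
[0.5019 0.0716 0.1254] [-0.3   0.18 -0.81  0.08  0.79  2.22] 9.4667
w []
s [([336, 126, 352, 168], 0.88)]
[[ 347. -147.]
 [ 409. -551.]
 [ 234.  334.]]
270 0
```

View pics/w5.png

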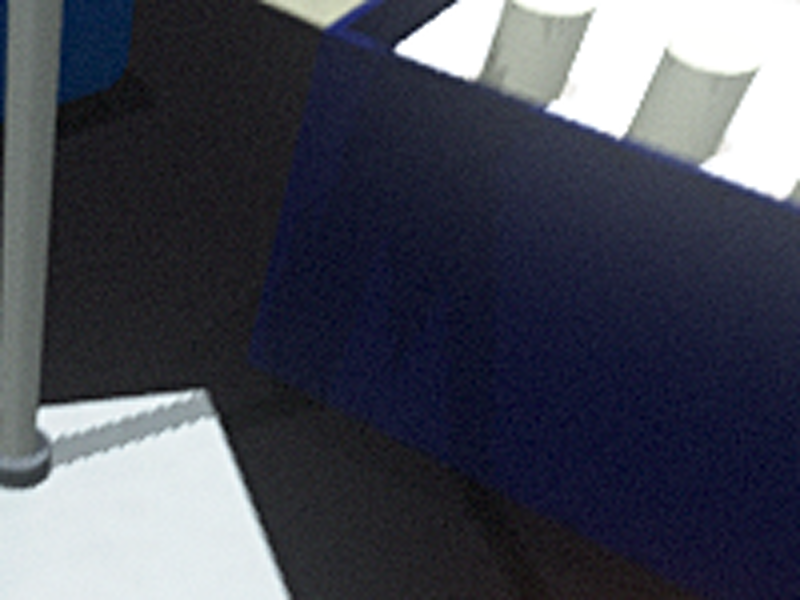

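That view shows only the stand base and blue box: the camera needs to be higher, not lower. I'll work out a pose from which it sees the hook.

```bash
python3 - <<'E'
from bail import *
w=camera("wrist");o=get_obs();p=o["eef_pos"]
for T in([.51,-.02,.31],[.50,0,.35],[.48,0,.35],[.48,-.03,.38],[.50,.0,.40],[.46,0,.40]):
    c=dict(w);V=w["view"].copy();V[:3,3]=V[:3,3]+V[:3,:3]@(p-np.array(T));c["view"]=V
    print(T,proj(c,[[.594,.127,.25],[.594,.127,.31],[.594,.127,.36]]).round().tolist(),ray(c,[[256,192]])[0].round(3))
E
```

```text
[0.51, -0.02, 0.31] [[221.0, 121.0], [214.0, 67.0], [206.0, 3.0]] [ 0.468 -0.067  0.461]
[0.5, 0, 0.35] [[243.0, 153.0], [241.0, 111.0], [238.0, 62.0]] [ 0.458 -0.047  0.501]
[0.48, 0, 0.35] [[257.0, 144.0], [257.0, 101.0], [257.0, 52.0]] [ 0.438 -0.047  0.501]
[0.48, -0.03, 0.38] [[241.0, 147.0], [238.0, 110.0], [235.0, 69.0]] [ 0.438 -0.077  0.531]
[0.5, 0.0, 0.4] [[245.0, 180.0], [243.0, 147.0], [241.0, 111.0]] [ 0.458 -0.047  0.551]
[0.46, 0, 0.4] [[268.0, 163.0], [270.0, 129.0], [272.0, 92.0]] [ 0.418 -0.047  0.551]
```

Request:
drive_tool([
  [[0,-12,37],[0,0,0],0],
  [[0,-12,38],[0,0,0],0],
  [[0,-12,38],[0,0,0],0],
  [[0,-12,38],[0,0,0],0],
  [[0,-12,38],[0,0,0],0],
  [[0,-12,36],[0,0,0],0],
  [[0,0,0],[0,0,0],0],
  [[0,0,0],[0,0,0],0],
])

```text
clock: 10.28
eef_pos: [0.5017, -0.0015, 0.3531]
tool_rot: [0.821, 0.365, 0.403, -0.173]
ft_force: [-0.5, 1.0, -3.9]
grip_width: 0.0305
grasp_force: 60.7
```

```bash
cat > fit.py <<'E'
from bail import *
from scipy.optimize import minimize
def tube(pts,r,n=10,m=14):
    P=[]
    for a,b in zip(pts[:-1],pts[1:]):
        a=np.array(a);b=np.array(b);d=(b-a)/np.linalg.norm(b-a)
        u=np.cross(d,[0,1,0]);v=np.cross(d,u)
        for k in np.linspace(0,1,n):
            for t in np.linspace(0,6.28,m,endpoint=False): P.append(a+k*(b-a)+r*(np.cos(t)*u+np.sin(t)*v))
    return np.array(P)
th=np.linspace(0,np.pi,13)
hook=[(.0,0,-.060),(.011,0,-.066),(.011,0,-.0965)]+[(.011*np.cos(t),0,-.1075-.011*np.sin(t)) for t in th]+[(-.012,0,-.094)]
H=tube(hook,.003)
C=np.array([[.015*np.cos(t),.015*np.sin(t),z] for t in np.linspace(0,6.28,60) for z in(-.060,-.025)])
def place(p,Q):
    x,y,z,t=p;c,s=np.cos(t),np.sin(t)
    return Q@np.array([[c,s,0],[-s,c,0],[0,0,1]])+[x,y,z]
S=4
def render(c,p,crop,hook_only=True):
    x0,y0,x1,y1=crop;m=np.zeros(((y1-y0)*S,(x1-x0)*S),np.uint8)
    u=(proj(c,place(p,H))-[x0,y0]+.5)*S
    u=u.reshape(-1,14,2)
    for a,b in zip(u[:-1],u[1:]):
        cv2.fillConvexPoly(m,cv2.convexHull(np.vstack([a,b]).round().astype(np.int32)),1)
    v=(proj(c,place(p,C))-[x0,y0]+.5)*S
    cv2.fillConvexPoly(m,cv2.convexHull(v.round().astype(np.int32)),1)
    return m
E
python3 - <<'E'
from fit import *
cs={n:camera(n) for n in("wrist","scene","side")};o=get_obs()
print(o["eef_pos"].round(4),o["joint_pos"].round(2),o["clock"])
import pickle;pickle.dump((cs,o),open("c.pkl","wb"))
for n,c in cs.items():
  for x in silhouettes("first",c):
    print(n,np.round(x["bbox"]),x["conf"],x["region"].sum())
  pickle.dump(silhouettes("first",c),open(n+".pkl","wb"))
w=cs["wrist"]["image"];im=np.zeros((600,800,3),np.uint8)
im[:,:480]=cv2.resize(w[40:190,180:300],(480,600),interpolation=cv2.INTER_CUBIC)
im[:300,480:]=cv2.resize(cs["scene"]["image"][115:172,315:376],(320,300),interpolation=cv2.INTER_CUBIC)
im[300:,480:]=cv2.resize(cs["side"]["image"][190:235,175:223],(320,300),interpolation=cv2.INTER_CUBIC)
save("w6.png",im)
E
```

```text
[0.4995 0.0005 0.3473] [-0.48 -0.05 -0.34  0.98  0.86  1.97] 10.4333
wrist [218.  68. 256. 155.] 0.91 2035
side [187. 195. 210. 232.] 0.62 372
```

View pics/w6.png

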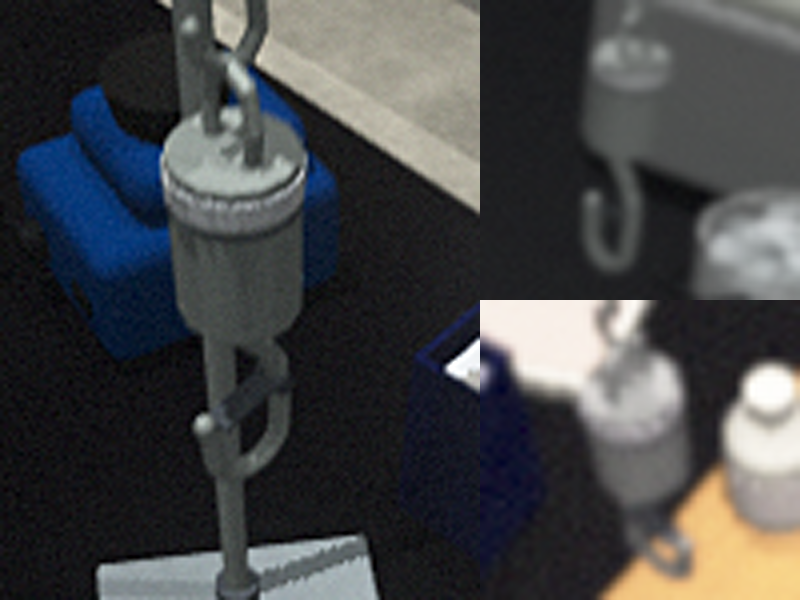

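The wrist crop shows the whole first pot. The tip is at crop (203,427), the dark latch runs from (285,383) to (215,420), the bowl bottom is about (238,466), and the hook back is at (281,388). The hook opens toward the lower left, nearer the robot. I'll fit its pose.

```bash
python3 - <<'E'
from fit import *
from scipy.optimize import least_squares
import pickle
cs,o=pickle.load(open("c.pkl","rb"))
w,s,d=cs["wrist"],cs["scene"],cs["side"]
W=lambda a,b:(180+a/4-.375,40+b/4-.375)
obs=[(w,(-.013,0,-.094),W(203,427)),(w,(0,0,-.1185),W(239,466)),(w,(.011,0,-.094),W(280,388)),
 (s,(-.013,0,-.094),(336,152.3)),(s,(0,0,-.1185),(340,165)),(s,(.011,0,-.1),(344.3,156)),(d,(-.004,0,-.1185),(204.4,230))]
def f(p,only=None):
    r=[]
    for c,P,uv in obs:
        if only and c not in only: continue
        r.append(proj(c,place(p,np.array([P])))[0]-uv)
    def cyl(c,zs):
        Q=np.array([[.015*np.cos(t),.015*np.sin(t),z] for t in np.linspace(0,6.28,60) for z in zs]);return proj(c,place(p,Q))
    u=cyl(w,(-.060,-.05));a=W(176.5,320);b=W(303,320)
    r.append([u[:,0].min()-a[0],u[:,0].max()-b[0],u[:,1].max()-W(0,343)[1]])
    return np.concatenate(r)
for only in(None,):
  for t0 in(-20,20,60):
    q=least_squares(f,[.594,.127,.37,np.radians(t0)],x_scale=[.01,.01,.01,.1],loss="soft_l1")
    print(q.x.round(4),np.degrees(q.x[3]).round(1),q.cost.round(2),f(q.x).round(1))
    print("  seat",place(q.x,np.array([[0,0,-.1155]]))[0].round(4))
# wrist only
obs2=obs[:3]
obs[:]=obs2
q=least_squares(f,q.x,x_scale=[.01,.01,.01,.1]);print("wrist only",q.x.round(4),np.degrees(q.x[3]).round(1),q.fun.round(1))
E
```

```text
[ 0.5938  0.1251  0.3691 -0.112 ] -6.4 12.36 [ 0.1 -1.2  2.4 -0.9 -0.1 -1.3 -1.1  1.7 -2.4  0.5 -2.5  4.4  0.4  0.6
 -1.1 -0.1  0.5]
  seat [0.5938 0.1251 0.2536]
[ 0.5938  0.1251  0.3691 -0.112 ] -6.4 12.36 [ 0.1 -1.2  2.4 -0.9 -0.1 -1.3 -1.1  1.7 -2.4  0.5 -2.5  4.4  0.4  0.6
 -1.1 -0.1  0.5]
  seat [0.5938 0.1251 0.2536]
[ 0.5938  0.1251  0.3691 -0.112 ] -6.4 12.36 [ 0.1 -1.2  2.4 -0.9 -0.1 -1.3 -1.1  1.7 -2.4  0.5 -2.5  4.4  0.4  0.6
 -1.1 -0.1  0.5]
  seat [0.5938 0.1251 0.2536]
wrist only [ 0.5933  0.1248  0.3686 -0.1164] -6.7 [-0.1 -0.6  2.3 -0.3 -0.2 -0.6 -1.3 -0.3  1.2]
```

Request:
drive_tool([
  [[9.2,23.8,-22.3],[0,0,-6.3],0],
  [[9.2,23.8,-22.3],[0,0,-6.3],0],
  [[9.2,23.8,-22.3],[0,0,-6.3],0],
  [[9.2,23.8,-22.3],[0,0,0],0],
  [[9.2,23.8,-22.3],[0,0,0],0],
  [[9.3,23.8,-22.2],[0,0,0],0],
  [[0,0,0],[0,0,0],0],
  [[0,0,0],[0,0,0],0],
])

```text
clock: 11.4
eef_pos: [0.5466, 0.1248, 0.226]
tool_rot: [0.863, 0.268, 0.408, -0.129]
ft_force: [0.2, 0.2, -2.1]
grip_width: 0.0302
grasp_force: 61.1
```

```bash
python3 - <<'E'
from fit import *
import pickle
print(force(10))
cs={n:camera(n) for n in("wrist","scene","side")};o=get_obs()
print(o["eef_pos"].round(4),o["joint_pos"].round(2),o["clock"],R.from_quat(o["tool_rot"]).as_matrix()[:,2].round(3))
pickle.dump((cs,o),open("c2.pkl","wb"))
for n,c in cs.items():
  for q in("first","pot"):
    r=silhouettes(q,c);print(n,q,[(np.round(x["bbox"]).astype(int).tolist(),round(x["conf"],2)) for x in r][:3])
w=cs["wrist"]
print(proj(w,[[.5935,.125,.2535],[.5806,.1265,.278],[.5935,.125,.3093],[.5389,.1312,.2875]]).round(1))
E
```

```text
(array([-0.07, -0.18, -2.44]), array([0.6 , 0.49, 0.33]))
[0.5487 0.1225 0.2293] [-0.03 -0.05 -0.74  0.1   0.47  2.71] 12.05 [ 0.642  0.438 -0.629]
wrist first [([276, 0, 382, 180], 0.93)]
wrist pot [([221, 194, 303, 336], 0.57)]
scene first [([338, 126, 351, 165], 0.81), ([165, 306, 226, 376], 0.69)]
scene pot [([172, 243, 185, 271], 0.96), ([146, 260, 166, 306], 0.9), ([223, 219, 238, 257], 0.74)]
side first [([186, 196, 208, 232], 0.9)]
side pot [([218, 219, 232, 258], 0.83), ([305, 216, 320, 241], 0.77), ([289, 225, 299, 256], 0.55)]
[[299.4 167.2]
 [288.6 151.3]
 [316.4  78.2]
 [221.4 200.5]]
```

```bash
cat > rel.py <<'E'
from fit import *
from scipy.optimize import least_squares
cp=np.array([[217,490],[335,580],[228,360],[330,430],[206,385],[358,480]])/2.5+[150,60]
az=[(-.0125,.0665),(.0125,.0665),(-.007,.1145),(.007,.1145),(-.0125,.109),(.0125,.109)]
def bar(w,p0):
  def f(p):
    x,y,z,t=p;v=-np.array([-np.sin(t),np.cos(t),0])
    return (proj(w,[np.array([x,y,z+zz])+a*v for a,zz in az])-cp).ravel()
  q=least_squares(f,p0,x_scale=[.01,.01,.01,.1]).x
  return q+[0,0,.1145,0]
def iou(c,p,m,crop):
  x0,y0,x1,y1=crop
  r=render(c,p,crop);k=cv2.resize(m[y0:y1,x0:x1].astype(np.uint8),None,fx=S,fy=S,interpolation=cv2.INTER_LINEAR)
  y=int(max(0,(proj(c,place(p,np.array([[0,0,-.03]])))[0][1]-y0)*S))
  r=r[y:];k=k[y:]
  return (r&k).sum()/max(1,(r|k).sum())
E
python3 - <<'E'
from rel import *
import pickle
w=camera("wrist");E=np.array([(camera("wrist") and get_obs()["eef_pos"]) for _ in range(5)]).mean(0);print("eef",E.round(4))
w=camera("wrist");sil=[x for x in silhouettes("first",w)][0];print(np.round(sil["bbox"]),sil["conf"])
b=bar(w,[.53,.11,.18,-.05]);print("bar",b[:3].round(4),np.degrees(b[3]).round(1),"off",(b[:3]-E).round(4))
bb=np.array(sil["bbox"]);crop=[max(0,int(bb[0])-15),0,min(512,int(bb[2])+15),min(384,int(bb[3])+15)]
best=None
g=lambda q:-iou(w,[q[0]/100,q[1]/100,q[2]/100,q[3]],sil["region"],crop)
for t0 in(-.4,-.11,.2):
  q=minimize(g,[59.35,12.5,36.9,t0],method="Nelder-Mead",options=dict(initial_simplex=np.array([[59.35,12.5,36.9,t0]]+[list(np.array([59.35,12.5,36.9,t0])+d) for d in np.diag([.5,.5,.5,.2])]),maxiter=250))
  print(q.x.round(3),np.degrees(q.x[3]).round(1),q.fun.round(3),"nominal",round(g([59.35,12.5,36.9,-.112]),3))
E
```

```text
eef [0.5486 0.1228 0.2291]
[279.   2. 386. 181.] 0.84
bar [0.5331 0.1105 0.3027] -2.1 off [-0.0156 -0.0123  0.0736]
[ 5.9475e+01  1.2512e+01  3.6953e+01 -4.0000e-02] -2.3 -0.925 nominal -0.895
[ 5.9439e+01  1.2502e+01  3.6983e+01 -5.2000e-02] -3.0 -0.924 nominal -0.895
[ 5.9467e+01  1.2508e+01  3.6951e+01 -5.8000e-02] -3.3 -0.924 nominal -0.895
```

Request:
drive_tool([
  [[3,9,-7],[0,0,0],0],
  [[3.6,8.5,-7.7],[0,0,0],0],
  [[0,0,0],[0,0,0],0],
  [[10,-0.5,0],[0,0,0],0],
  [[10,-0.5,0],[0,0,0],0],
  [[0,0,0],[0,0,0],0],
  [[0,0,0],[0,0,0],0],
])

```text
clock: 13.33
eef_pos: [0.5767, 0.1389, 0.2153]
tool_rot: [0.862, 0.267, 0.412, -0.126]
ft_force: [-0.3, 0.1, -1.5]
grip_width: 0.0303
grasp_force: 61.1
```

```bash
cat > meas.py <<'E'
from rel import *
def meas(p0=(59.46,12.51,36.96,-.05)):
  F=[];Es=[]
  for _ in range(4): camera("wrist");o=get_obs();F.append(o["ft_force"]);Es.append(o["eef_pos"])
  E=np.mean(Es,0);w=camera("wrist");print("t",o["clock"],"eef",E.round(4),"F",np.mean(F,0).round(2),"j",o["joint_pos"].round(2))
  b=bar(w,[*(E+[-.0156,-.0123,-.041]),-.05]);print("bar",b[:3].round(4),np.degrees(b[3]).round(1))
  sl=silhouettes("first",w)
  print([(np.round(x["bbox"]).astype(int).tolist(),round(x["conf"],2)) for x in sl])
  if not sl: return
  sil=sl[0];bb=np.array(sil["bbox"]);crop=[max(0,int(bb[0])-15),0,min(512,int(bb[2])+15),min(384,int(bb[3])+15)]
  g=lambda q:-iou(w,[q[0]/100,q[1]/100,q[2]/100,q[3]],sil["region"],crop)
  p0=np.array(p0);q=minimize(g,p0,method="Nelder-Mead",options=dict(initial_simplex=np.vstack([p0,p0+np.diag([.4,.4,.4,.15])]),maxiter=250))
  h=q.x[:3]/100;t=q.x[3];print("hook",h.round(4),np.degrees(t).round(1),q.fun.round(3),"nominal",round(g(p0),3))
  for nm,hh,tt in(("fit",h,t),("nominal",p0[:3]/100,p0[3])):
    c,s=np.cos(tt),np.sin(tt);d=b[:3]-hh+[0,0,.1155];print(nm,"bar rel seat (mm, hook frame)",(1e3*np.array([c*d[0]+s*d[1],-s*d[0]+c*d[1],d[2]])).round(1))
E
python3 -c "
from meas import *
meas()"
```

```text
t 13.5333 eef [0.5754 0.139  0.2145] F [ 0.34 -0.08 -2.39] j [ 0.02  0.03 -0.71  0.03  0.44  2.75]
bar [0.5594 0.1268 0.2879] -2.2
[([280, 1, 445, 218], 0.69)]
hook [0.5953 0.1253 0.3694] -2.3 -0.951 nominal -0.945
fit bar rel seat (mm, hook frame) [-35.9   0.1  34.1]
nominal bar rel seat (mm, hook frame) [-35.2  -0.1  33.8]
```

Request:
drive_tool([
  [[8,-0.4,0],[0,0,0],0],
  [[8,-0.4,0],[0,0,0],0],
  [[8,-0.3,0],[0,0,0],0],
  [[0,0,0],[0,0,0],0],
  [[0,0,0],[0,0,0],0],
])

```text
clock: 14.05
eef_pos: [0.6, 0.1381, 0.2145]
tool_rot: [0.862, 0.267, 0.411, -0.127]
ft_force: [0.0, 0.2, -2.9]
grip_width: 0.0304
grasp_force: 61.1
```

```bash
python3 -c "
from meas import *
meas((59.53,12.53,36.94,-.045))"
```

```text
t 14.25 eef [0.5991 0.1382 0.214 ] F [ 0.11  0.14 -2.28] j [ 0.01  0.07 -0.66  0.04  0.44  2.74]
bar [0.5833 0.1259 0.2877] -2.1
[([206, 1, 424, 264], 0.92), ([256, 202, 312, 241], 0.3)]
hook [0.5947 0.1251 0.3702] -1.6 -0.964 nominal -0.956
fit bar rel seat (mm, hook frame) [-11.4   0.5  32.9]
nominal bar rel seat (mm, hook frame) [-12.    0.1  33.8]
```

Request:
drive_tool([
  [[3.5,-0.2,0],[0,0,0],0],
  [[3.5,-0.1,0],[0,0,0],0],
  [[0,0,-4],[0,0,0],0],
  [[0,0,-4],[0,0,0],0],
  [[0,0,0],[0,0,0],0],
])

```text
clock: 14.77
eef_pos: [0.6055, 0.1378, 0.2048]
tool_rot: [0.863, 0.267, 0.41, -0.127]
ft_force: [-1.0, -0.5, -3.2]
grip_width: 0.0305
grasp_force: 61.1
```

```bash
python3 -c "
from meas import *
meas((59.50,12.52,36.97,-.035))"
```

```text
t 14.9667 eef [0.6059 0.1379 0.2057] F [ 0.2  -0.06 -2.11] j [ 0.01  0.1  -0.66  0.01  0.45  2.74]
bar [0.5906 0.1256 0.2799] -2.1
[([166, 2, 408, 271], 0.83)]
hook [0.5951 0.1253 0.3698] -1.5 -0.965 nominal -0.964
fit bar rel seat (mm, hook frame) [-4.5  0.2 25.6]
nominal bar rel seat (mm, hook frame) [-4.4  0.2 25.7]
```

Request:
drive_tool([
  [[0,0,-3],[0,0,0],0],
  [[0,0,-3],[0,0,0],0],
  [[0,0,-3],[0,0,0],0],
  [[0,0,-3],[0,0,0],0],
  [[0,0,-3],[0,0,0],0],
  [[0,0,0],[0,0,0],0],
])

```text
clock: 15.57
eef_pos: [0.6063, 0.1379, 0.1911]
tool_rot: [0.862, 0.267, 0.411, -0.127]
ft_force: [-0.3, -0.3, 0.0]
grip_width: 0.0306
grasp_force: 61.2
```

```bash
python3 -c "
from meas import *
meas((59.50,12.52,36.4,-.035))"
```

```text
t 15.7667 eef [0.6065 0.1379 0.1917] F [ 0.1   0.27 -0.03] j [ 0.01  0.13 -0.68 -0.03  0.45  2.74]
bar [0.591  0.1256 0.2654] -2.1
[([163, 3, 408, 273], 0.75)]
hook [0.5949 0.1251 0.3562] -2.3 -0.965 nominal -0.891
fit bar rel seat (mm, hook frame) [-3.9  0.3 24.7]
nominal bar rel seat (mm, hook frame) [-4.   0.3 16.9]
```

Request:
drive_tool([
  [[-0.3,0,-3],[0,0,0],0],
  [[-0.3,0,-3],[0,0,0],0],
  [[0,0,-3],[0,0,0],0],
  [[0,0,-3],[0,0,0],0],
  [[0,0,0],[0,0,0],0],
])

```text
clock: 16.28
eef_pos: [0.6055, 0.1379, 0.1788]
tool_rot: [0.862, 0.267, 0.411, -0.127]
ft_force: [-0.3, 0.5, 2.2]
grip_width: 0.0302
grasp_force: 61.4
```

```bash
python3 -c "
from meas import *
meas((59.50,12.52,34.9,-.035))"
```

```text
t 16.4833 eef [0.6058 0.1379 0.1795] F [ 0.2  -0.33  2.39] j [ 0.01  0.15 -0.7  -0.07  0.45  2.74]
bar [0.5903 0.1256 0.2533] -2.1
[([168, 0, 410, 272], 0.88)]
hook [0.5944 0.1251 0.3459] -1.4 -0.961 nominal -0.918
fit bar rel seat (mm, hook frame) [-4.1  0.4 22.9]
nominal bar rel seat (mm, hook frame) [-4.7  0.3 19.8]
```

Request:
drive_tool([
  [[-0.2,0,-2],[0,0,0],0],
  [[-0.2,0,-2],[0,0,0],0],
  [[0,0,-2],[0,0,0],0],
  [[0,0,0],[0,0,0],0],
])

```text
clock: 16.92
eef_pos: [0.6048, 0.1379, 0.1726]
tool_rot: [0.863, 0.267, 0.411, -0.127]
ft_force: [-0.2, -0.6, 0.6]
grip_width: 0.0305
grasp_force: 61.4
```

```bash
python3 -c "
from meas import *
meas((59.47,12.52,34.3,-.035))"
```

```text
t 17.1167 eef [0.6048 0.1378 0.1727] F [ 0.06 -0.21  1.57] j [ 0.01  0.16 -0.71 -0.09  0.45  2.74]
bar [0.5893 0.1255 0.2464] -2.1
[([183, 1, 411, 246], 0.97)]
hook [0.5964 0.125  0.352 ] -2.8 -0.932 nominal -0.764
fit bar rel seat (mm, hook frame) [-7.2  0.1  9.9]
nominal bar rel seat (mm, hook frame) [-5.4  0.1 18.9]
```

Request:
drive_tool([
  [[0.5,0,-2],[0,0,0],0],
  [[0.5,0,-2],[0,0,0],0],
  [[0,0,0],[0,0,0],0],
  [[0,0,0],[0,0,0],0],
])

```text
clock: 17.55
eef_pos: [0.606, 0.1379, 0.1688]
tool_rot: [0.862, 0.267, 0.411, -0.127]
ft_force: [-0.5, 0.3, 0.4]
grip_width: 0.0304
grasp_force: 61.3
```

```bash
python3 -c "
from meas import *
meas((59.47,12.52,34.9,-.035))"
```

```text
t 17.75 eef [0.6062 0.1379 0.1693] F [-0.01  0.26  0.3 ] j [ 0.01  0.17 -0.71 -0.1   0.45  2.74]
bar [0.5907 0.1256 0.243 ] -2.1
[([163, 2, 405, 250], 0.85)]
hook [0.594  0.1251 0.357 ] -1.1 -0.875 nominal -0.735
fit bar rel seat (mm, hook frame) [-3.3  0.4  1.5]
nominal bar rel seat (mm, hook frame) [-4.   0.2  9.5]
```

The bar has slipped past the latch and sits in the bowl (relative to the seat: x -3.3, z about 1.5 mm). The tool now carries almost nothing. I'll centre the bar in the bowl and measure the remaining load.

Request:
drive_tool([
  [[1,0,0],[0,0,0],0],
  [[1,0,0],[0,0,0],0],
  [[1,0,0],[0,0,0],0],
  [[0.5,0,0],[0,0,0],0],
  [[0,0,0],[0,0,0],0],
  [[0,0,0],[0,0,0],0],
])

```text
clock: 18.35
eef_pos: [0.6098, 0.1379, 0.1694]
tool_rot: [0.862, 0.267, 0.411, -0.127]
ft_force: [0.3, -0.8, -0.1]
grip_width: 0.0306
grasp_force: 61.3
```

```bash
python3 -c "
from meas import *
meas((59.47,12.52,35.7,-.035))
print(force(25))"
```

```text
t 18.55 eef [0.6097 0.1379 0.1694] F [ 0.05 -0.01  0.11] j [ 0.01  0.17 -0.7  -0.1   0.45  2.74]
bar [0.5941 0.1256 0.243 ] -2.1
[([151, 1, 401, 249], 0.65)]
hook [0.5956 0.1252 0.3568] -0.4 -0.893 nominal -0.861
fit bar rel seat (mm, hook frame) [-1.5  0.4  1.7]
nominal bar rel seat (mm, hook frame) [-0.6  0.4  1.5]
(array([0.1 , 0.09, 0.07]), array([0.4 , 0.36, 0.55]))
```

The force averages about 0, so the balance carries the full weight. Sink is about 12.8 mm against an expected 12. Opening gently.

Request:
drive_tool([
  [[0,0,0],[0,0,0],0.4],
  [[0,0,0],[0,0,0],0.45],
  [[0,0,0],[0,0,0],0.5],
  [[0,0,0],[0,0,0],0.6],
  [[0,0,0],[0,0,0],0.65],
  [[0,0,0],[0,0,0],0.65],
])

```text
clock: 20.4
eef_pos: [0.6098, 0.1379, 0.1694]
tool_rot: [0.862, 0.267, 0.411, -0.127]
ft_force: [-0.5, -0.1, -0.2]
grip_width: 0.0557
grasp_force: 0.0
```

```bash
python3 - <<'E'
from meas import *
for i in range(2):
  meas((59.5,12.52,35.7,-.035))
  w=camera("wrist");print([(np.round(x["bbox"]).astype(int).tolist(),round(x["conf"],2)) for x in silhouettes("pot",w)][:3])
E
```

```text
t 20.6 eef [0.6098 0.1379 0.1694] F [-0.18  0.    0.1 ] j [ 0.01  0.17 -0.7  -0.1   0.45  2.74]
bar [0.5942 0.1256 0.243 ] -2.1
[([146, 1, 397, 251], 0.61)]
hook [0.5953 0.1252 0.3577] -2.6 -0.887 nominal -0.863
fit bar rel seat (mm, hook frame) [-1.1  0.3  0.8]
nominal bar rel seat (mm, hook frame) [-0.8  0.4  1.5]
[([217, 200, 302, 334], 0.67)]
t 21.0 eef [0.6098 0.1379 0.1694] F [-0.14  0.39 -0.06] j [ 0.01  0.17 -0.7  -0.1   0.45  2.74]
bar [0.5942 0.1256 0.243 ] -2.1
[([145, 0, 401, 252], 0.97), ([220, 202, 303, 338], 0.56)]
hook [0.5951 0.1251 0.3577] -0.0 -0.892 nominal -0.874
fit bar rel seat (mm, hook frame) [-0.9  0.5  0.8]
nominal bar rel seat (mm, hook frame) [-0.8  0.4  1.5]
[([219, 205, 308, 339], 0.93)]
```

Released. Pot and hook stayed still: bail bbox unchanged, hook within 1 mm. Retreating along the tool axis.

Request:
drive_tool([
  [[-5,-3.5,5],[0,0,0],0.65],
  [[-8,-5.5,8],[0,0,0],0.65],
  [[-12,-8.5,12],[0,0,0],0.65],
  [[-15,-10.5,15],[0,0,0],0.65],
  [[-18,-12.5,15],[0,0,0],0.65],
  [[-18,-12.5,10],[0,0,0],0.65],
  [[-18,-12.5,10],[0,0,0],0.65],
  [[-18,-12.5,5],[0,0,0],0.65],
])

```text
clock: 21.87
eef_pos: [0.4971, 0.0594, 0.2515]
tool_rot: [0.862, 0.268, 0.412, -0.126]
ft_force: [1.3, -0.6, -0.8]
grip_width: 0.0553
grasp_force: 0.0
```

Request:
drive_tool([
  [[-15,-15,5],[0,0,0],0.65],
  [[-8,-8,0],[0,0,0],0.65],
  [[0,0,0],[0,0,0],0.65],
  [[0,0,0],[0,0,0],0.65],
])

```text
clock: 22.2
eef_pos: [0.4747, 0.0362, 0.2551]
tool_rot: [0.862, 0.267, 0.412, -0.126]
ft_force: [0.9, 0.7, -0.3]
grip_width: 0.0555
grasp_force: 0.0
```

```bash
python3 - <<'E'
from h import *
for k in range(2):
  for n in("scene","side","wrist"):
    c=camera(n)
    for q in("pot","first"): print(n,q,[(np.round(x["bbox"]).astype(int).tolist(),round(x["conf"],2)) for x in silhouettes(q,c)])
    # model: seat sunk 12 mm
    b=np.array([.595,.1252,.2422+.0025])
    print("  model pot bottom/top/bar",proj(c,[b-[0,0,.1145],b-[0,0,.0485],b]).round(0).tolist(),"first body bottom",proj(c,[[.595,.1252,.2977]]).round(0).tolist())
o=get_obs();print(o["clock"],o["eef_pos"],o["ft_force"])
E
```

```text
scene pot [([167, 230, 187, 273], 0.76), ([148, 260, 165, 305], 0.75), ([326, 168, 342, 212], 0.63), ([223, 217, 236, 256], 0.56)]
scene first [([338, 130, 352, 168], 0.55)]
  model pot bottom/top/bar [[333.0, 208.0], [336.0, 186.0], [338.0, 168.0]] first body bottom [[340.0, 148.0]]
side pot [([196, 229, 210, 262], 0.71), ([290, 239, 303, 259], 0.69), ([308, 222, 317, 239], 0.62), ([212, 200, 230, 222], 0.51), ([320, 214, 334, 231], 0.44)]
side first [([189, 197, 208, 235], 0.78), ([211, 200, 228, 224], 0.38)]
  model pot bottom/top/bar [[208.0, 256.0], [205.0, 242.0], [203.0, 231.0]] first body bottom [[201.0, 217.0]]
wrist pot [([231, 83, 270, 182], 0.59), ([496, 290, 512, 324], 0.23)]
wrist first [([226, 2, 272, 97], 0.57)]
  model pot bottom/top/bar [[254.0, 169.0], [253.0, 128.0], [252.0, 86.0]] first body bottom [[251.0, 21.0]]
scene pot [([324, 170, 341, 214], 0.91), ([223, 218, 238, 257], 0.88), ([168, 228, 186, 273], 0.83), ([201, 228, 212, 264], 0.78), ([149, 272, 164, 307], 0.58)]
scene first [([337, 132, 351, 174], 0.73), ([236, 314, 259, 346], 0.55)]
  model pot bottom/top/bar [[333.0, 208.0], [336.0, 186.0], [338.0, 168.0]] first body bottom [[340.0, 148.0]]
side pot [([198, 233, 208, 261], 0.82), ([259, 220, 270, 246], 0.64), ([321, 214, 334, 232], 0.61), ([290, 239, 303, 255], 0.47), ([306, 218, 322, 240], 0.41)]
side first [([188, 200, 208, 236], 0.9), ([271, 157, 290, 192], 0.65), ([186, 190, 207, 236], 0.2)]
  model pot bottom/top/bar [[208.0, 256.0], [205.0, 242.0], [203.0, 231.0]] first body bottom [[201.0, 217.0]]
wrist pot [([235, 85, 271, 182], 0.58)]
wrist first [([226, 0, 272, 94], 0.85)]
  model pot bottom/top/bar [[253.0, 169.0], [253.0, 128.0], [252.0, 86.0]] first body bottom [[250.0, 21.0]]
23.1 [0.47477102 0.03684634 0.25446003] [-0.27575677 -0.28292754  0.20741813]
```

The pot hangs where the model predicts in all three views. It is steady, and the robot is clear.

```bash
python3 -c "
from workcell import job_done
print(job_done())"
```

```text
the job is handed in; nothing more can be done
None
```

The tallest pot hangs by its bail in the bottom of the latched hook, with its full weight (about 2.4 N) eased onto the balance before release. The highest load I measured while pressing was about 7.5 N, though not at the slip itself. I inferred that the latch shut from the bar's position and the load, not from a picture. The job is handed in.

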